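Tip the bolt carton into its taped bay

ROBOT

A 6-joint arm with a two-finger parallel gripper is mounted at the origin on the work surface. World frame = base frame: x ahead of the robot, y to its left, z up, the work surface at z = 0. Lengths are in m, angles in rad, forces in N, time in s.
With the tool pointing down it reaches from about 0.25 to 0.725 m from the base axis. Payload 4 kg.
Tool frame: the origin (TCP) lies at the very end of the fingers, on their centre line; the grasp point (between the pads) lies 19 mm behind it; z points along the fingers, y is the line along which they close (so a half turn about z gives the same grasp; the last joint's range is limited). The gripper opens to 85 mm and grips with 20 to 120 N. Pads are 22 mm wide; open, the fingers measure 114 mm over their backs; the gripper's body (76 mm by 85 mm) begins 54 mm behind the grasp point. The pads swing forward as they close: fully open they stand 13 mm farther back than shut.
Start: joints at [1.262, 0.241, 0.005, 1.335, 0, 1.571], TCP at [0.152, 0.476, 0.231] pointing down, gripper open.
Joint ranges: [-2.72, 2.72], [-1.05, 1.87], [-1.09, 1.28], [-1.99, 2.15], [-1.42, 1.44], [-3.14, 3.14]. Speed limits (rad/s): [2.79, 2.79, 3.14, 3.14, 3.14, 3.14].

INTERFACE

Orientations are given as a unit quaternion [x, y, z, w].
In Python, from workcell import bot, vision, workorder gives the robot as it stands.
- The arm moves only by the shell command python3 -m creep 'ROWS' [OPENING]. ROWS is JSON, a list of rows, each a list of 2 entries, a list of its own where there are three numbers: the shift along the tool's x, y, z in mm, then the turn, a rotation vector about the tool's x, y, z in rad. In form: [[[dx, dy, dz], [wx, wy, wz]], ...]. A call has 1 to 12 rows; each row shifts and turns the commanded pose from where the row before left it, along the tool's axes as they then stand; what a row does not reach is not made up. A row lasts 1/8 s, in which the tool goes at most 62.5 mm and 10.7 degrees, less where a joint would pass 70% of its speed; a pose out of reach is approached as far as the arm can. A call is refused whole if a number of a shift passes 62.5 or a number of a turn 0.188, either way. A call with a gripper value outside its range is refused whole. OPENING is the finger opening in mm, from 0 to 85.4, set as the call begins (- or left out, the last holds). The fingers move at their own pace and stop on an object; the grip force is fixed at half the most. Time passes only in rows, so rows that do not move let the fingers close. It gives the time, the measured TCP pose, the force, the opening and the grip force at its end, in the units of the state.
- bot.get_obs(): the state, without advancing time (a new reading comes with each control period).
- vision.camera(name): name is "side" or "top" or "wrist"; returns a dict with "image" (480x640x3 uint8, blue, green, red), "z_map" (480x640 float32, m along the optical axis (not along the pixel's ray), 0 where there is no reading), "K" (3x3 intrinsics, pixels), "rvec" (rotation vector, rad) and "tvec" (3), from world to camera coordinates, as OpenCV has them; the wrist camera has in their place "tool_from_camera" (4x4, takes a point from camera to tool coordinates, whose origin is the TCP and whose axes are the flange's). Camera axes: x right, y down, z forward; pixel columns grow to the right and rows downward; lengths in m; the calibration is good to about 2 mm. A picture is of the moment at which its call begins: read the wrist's pose just before it.
- workorder.job_done(): hands the job in; it is judged then, once.
Trained networks look in a picture, given as the dict that the camera call returned (one of the last four; its "shot" number tells which), for a name from the list of things; names that differ only in an ending like _2 or _b are one class to them, and where a whole thing is asked for, a point or a joint stands for the part that bears it (a point fixed in the world has none). Each returns a list of dicts, best first, with "score" (0 to 1); they miss things now and then, are a little off and sometimes report something else, mostly with a low value. They report only what shows in the picture. A call takes as long as a camera call.
- vision.spot_in(picture, query): "position" ([column, row] in pixels, amid what is visible of it).
- vision.place_of(picture, query): "position" ([column, row] in pixels: a listed point, or the origin of a listed thing).
The state is a dict: "clock": time; "joint_pos": joint angles; "joint_vel": joint speeds; "tau": joint torques, N m; "eef_pos": TCP position; "tool_rot": TCP orientation; "ft_force": force on the tool from outside, world axes, zero at the start; "ft_torque": the same for the moment, N m; "grip_width": finger opening in m; "grasp_force": force on a finger pad.
Only numpy, scipy, OpenCV 4.12 (cv2) and the standard library are available. Lean on these libraries where they do the work, as an engineer would, in place of code of your own. Each camera call takes 0.05 s, during which the arm holds its last target. There are 200 camera calls.

TASK

The carton of bolts with the pink label has been left standing on end at one end of its yellow-taped place on the workbench, and a tape measure is lying in that place. Push the tape measure along the bench right out of the taped rectangle, to whichever side is free, and then tip the carton over from where it stands, so that it falls flat inside the tape with its big pink label facing up. Use gentle pushes with the fingers only: pinch and lift nothing, and leave the other things on the bench where they are.

Things in the scene. Friction and masses are not known exactly. Their poses are not given: they have to be found in the camera images.
- bay: Parking place marked on the bench with flat yellow tape (no height). Origin: its centre, on the bench. Its x axis runs lengthwise and is the direction in which the carton has to fall, away from where the carton stands; y across. The opening is 190 mm along x by 125 mm along y, the tape 18 mm wide, so 226 x 161 mm over the outer edges of the tape.
- bolts: Closed carton part full of bolts, 60 mm deep (x) x 100 wide (y) x 160 tall (z), 0.35 to 0.7 kg, centre of mass at its middle. Stands on end over the tape at the bay's -x end, +x face towards the bay. Origin: centre of its underside. Big pink label on its -x face; small ones on sides and top, a narrow pink band on the +x face. Pushed high on the -x face it tips over its lower +x edge, falling by itself past 0.36 rad.
- bolts_mid (a point): Middle of the carton: 80 mm above the bench while it stands, 30 mm when it lies flat.
- bolts_foot (a point): Middle of the carton's lower +x edge, about which it tips.
- bolts_corner_a (a point): Corner of the carton's +x face (the face that ends underneath): bottom, +y side.
- bolts_corner_b (a point): Corner of the carton's +x face: bottom, -y side.
- bolts_corner_c (a point): Corner of the carton's +x face: top, +y side.
- bolts_corner_d (a point): Corner of the carton's +x face: top, -y side.
- measure_mid (a point): Centre of a pocket tape measure, black with an orange band and disc, lying flat in the bay: 72 (x) x 68 (y) x 36 mm high, 0.22 to 0.37 kg, centre 18 mm above the bench.
- jar: Glass jar of screws with a red lid, 70 mm diameter, 78 mm high, standing about 200 mm from the bay's centre on one side of it (+y or -y of the bay); the other side is free. Origin: centre of its underside. Not to be moved.
- sandpaper: Sheet of brown sandpaper, 115 x 95 mm, flat on the bench on the free side of the bay; things slide over it. Origin: its centre.
- nuts: Smaller carton with a green label, 55 x 80 x 125 mm tall, standing about 160 mm to one side of the bolt carton. Origin: centre of its underside. Not to be moved.
- spray: Blue and white spray can, 65 mm diameter, 190 mm tall, standing about 160 mm to the other side of the bolt carton. Origin: centre of its underside. Not to be moved.
- driver: Screwdriver lying at the right of the bench, near the robot. Not to be moved.
- spanner: Spanner lying at the right of the bench. Not to be moved.

How it is judged:
On the way, in this order (a step that is already met when the one before it is completed fails the run):
1. the tape measure lies still and flat outside the taped rectangle while the carton still stands ((y of measure_mid in the frame of bay above 0.105 m or y of measure_mid in the frame of bay below -0.105 m or x of measure_mid in the frame of bay above 0.14 m) and angle between each of measure_mid, bolts's own z axis and vertical below 0.1 rad and linear speed of measure below 0.02 m/s), for 0.2 s.
2. the carton has been tipped over and lies flat, label up (angle between bolts's own x axis and vertical above 3.04 rad and height (world z) of bolts_mid below 0.036 m), for 0.2 s.
At the end, for the whole second after the job is handed in: Carton at rest flat (0.1 rad), big label up, its lower corners inside the tape's outer edges (1 mm); tape measure flat, at rest, its centre over 105 mm to the side of the bay's middle or 140 mm beyond it; other things moved under 15 mm, jar, green carton and can upright (all of step 2 and x of bolts_corner_a in the frame of bay between -0.114 and 0.114 m and y of bolts_corner_a in the frame of bay between -0.0815 and 0.0815 m and x of bolts_corner_b in the frame of bay between -0.114 and 0.114 m and y of bolts_corner_b in the frame of bay between -0.0815 and 0.0815 m and x of bolts_corner_c in the frame of bay between -0.114 and 0.114 m and y of bolts_corner_c in the frame of bay between -0.0815 and 0.0815 m and x of bolts_corner_d in the frame of bay between -0.114 and 0.114 m and y of bolts_corner_d in the frame of bay between -0.0815 and 0.0815 m and (y of measure_mid in the frame of bay above 0.105 m or y of measure_mid in the frame of bay below -0.105 m or x of measure_mid in the frame of bay above 0.14 m) and height (world z) of measure_mid below 0.025 m and linear speed of each of bolts, measure below 0.02 m/s and angle between each of jar, nuts, spray's own z axis and vertical below 0.1 rad and distance of each of jar, nuts, spray, driver, spanner from where it was at the start of the episode below 0.015 m); the robot touches nothing.
It fails at once if the carton was lifted or carried: the edge it tips over left the bench by more than 15 mm, or its middle rose above 105 mm (height (world z) of bolts_foot above 0.015 m or height (world z) of bolts_mid above 0.105 m).
It fails at once if the carton was shoved more than 30 mm along the bench while still standing (distance of bolts_foot from where it was at the start of the episode above 0.03 m and angle between bolts's own z axis and vertical below 0.15 rad).
It fails at once if the tape measure was lifted (more than 15 mm)  (height (world z) of measure_mid above 0.033 m).
It fails at once if the carton or the tape measure was pushed or squeezed with more than 25 N (contact force between the fingers and bolts above 25 N or contact force between the fingers and measure above 25 N).
It fails at once if another thing on the bench was moved by more than 15 mm (distance of any of jar, nuts, spray, driver, spanner from where it was at the start of the episode above 0.015 m).
It also fails if it takes over 54 s, if anything falls off the work surface, if the arm or the gripper's body presses on something with over 40 N, if the wrist force passes 120 N, or if a joint passes its speed limit or range.

## Working session

There is one attempt and no reset: what is moved stays moved. The work goes in short steps, Python scripts to look and compute and a shell command to move; the robot and the scene stay as the last step left them, time stands still between calls to the robot, and variables do not carry over. Pictures are saved under pics/ and viewed, at most 10 in all, crops included, and the job is handed in when it is done.

```bash
mkdir -p pics
cat > h.py <<'E'
import numpy as np, cv2
from workcell import bot, vision, workorder
def proj(p,uv,z=None):
    # world point of pixel: on plane z, or by depth map
    R=cv2.Rodrigues(np.array(p["rvec"],float))[0];t=np.array(p["tvec"],float).ravel();K=np.array(p["K"])
    d=np.linalg.solve(K,[uv[0],uv[1],1.0])
    if z is None:
        return R.T@(d*p["z_map"][int(round(uv[1])),int(round(uv[0]))]-t)
    c=-R.T@t; w=R.T@d
    return c+w*(z-c[2])/w[2]
E
python3 - <<'E'
from h import *
print(bot.get_obs())
hs=dict(bay=0,bolts=0,bolts_mid=.08,bolts_foot=0,bolts_corner_a=0,bolts_corner_b=0,bolts_corner_c=.16,bolts_corner_d=.16,measure_mid=.018,jar=0,sandpaper=0,nuts=0,spray=0,driver=0,spanner=0)
for c in("top","side"):
    p=vision.camera(c);cv2.imwrite(f"pics/{c}0.png",p["image"])
    for n,z in hs.items():
        r=vision.place_of(p,n)
        for q in r[:2]:print(c,n,round(q["score"],2),np.round(q["position"]),np.round(proj(p,q["position"],z),3))
E
```

```text
{'clock': 0.0, 'joint_pos': array([1.26199646e+00, 2.41420568e-01, 3.72786444e-03, 1.33516689e+00,
       2.19971881e-05, 1.57080735e+00]), 'joint_vel': array([ 0.0004914 ,  0.0004275 ,  0.00021776, -0.00048387, -0.00104671,
       -0.00137611]), 'tau': array([ 3.40647093e-04, -3.72321832e+01,  2.52404201e+01,  1.70712703e-02,
        5.57051783e-05,  1.54519256e-06]), 'eef_pos': array([0.15176377, 0.47576339, 0.23041053]), 'tool_rot': array([ 1.53792575e-01,  9.88102616e-01, -1.01766925e-03, -1.69513941e-04]), 'ft_force': array([-0.70573936, -0.05593734, -0.73095384]), 'ft_torque': array([-0.03824445,  0.01551942,  0.02317714]), 'grasp_force': 0.0, 'grip_width': 0.08535798413252658}
top bolts 0.75 [351. 236.] [ 0.498 -0.108  0.   ]
top bolts_mid 0.91 [354. 231.] [ 0.499 -0.112  0.08 ]
top bolts_corner_a 0.97 [375. 218.] [ 0.544 -0.175  0.   ]
top bolts_corner_a 0.55 [334. 213.] [ 0.562 -0.063  0.   ]
top bolts_corner_b 0.97 [375. 218.] [ 0.544 -0.175  0.   ]
top bolts_corner_b 0.55 [334. 213.] [ 0.562 -0.063  0.   ]
top bolts_corner_c 0.97 [375. 218.] [ 0.518 -0.161  0.16 ]
top bolt
[... 927 characters left out ...]
 0.94 [292. 262.] [ 0.435 -0.05   0.   ]
side bolts_corner_b 0.93 [299. 305.] [ 0.528 -0.159  0.   ]
side bolts_corner_c 0.94 [292. 262.] [ 0.519 -0.167  0.16 ]
side bolts_corner_c 0.93 [299. 305.] [ 0.596 -0.258  0.16 ]
side bolts_corner_d 0.94 [292. 262.] [ 0.519 -0.167  0.16 ]
side bolts_corner_d 0.93 [299. 305.] [ 0.596 -0.258  0.16 ]
side measure_mid 0.88 [346. 308.] [ 0.636 -0.118  0.018]
side jar 0.56 [384. 262.] [0.644 0.077 0.   ]
side sandpaper 0.6 [300. 376.] [ 0.632 -0.319  0.   ]
side nuts 0.87 [246. 332.] [ 0.463 -0.288  0.   ]
side spray 0.56 [328. 246.] [0.487 0.052 0.   ]
side driver 0.77 [159. 323.] [ 0.271 -0.375  0.   ]
side spanner 0.66 [207. 376.] [ 0.458 -0.422  0.   ]
```

View pics/top0.png

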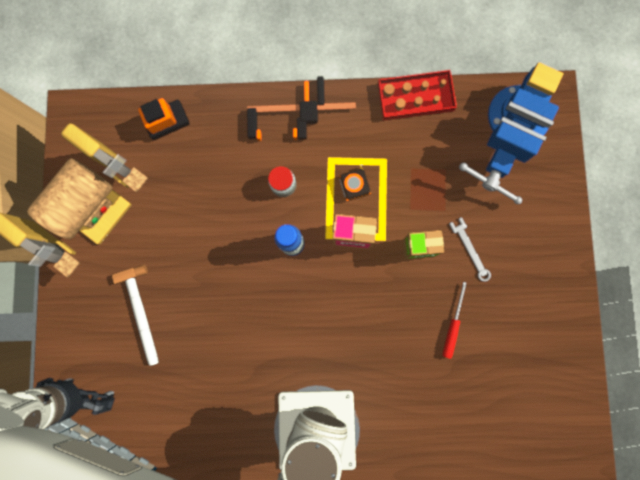

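Run:
```python
from h import *
p=vision.camera("top")
im=p["image"];hsv=cv2.cvtColor(im,cv2.COLOR_BGR2HSV)
m=cv2.inRange(hsv,(20,110,110),(36,255,255))
n,l,s,c=cv2.connectedComponentsWithStats(m)
pts=[]
for i in range(1,n):
    if s[i,4]>30: print(s[i],np.round(c[i]))
v,u=np.nonzero(m)
W=np.array([proj(p,(a,b),0)[:2] for a,b in zip(u,v)])
ok=(np.abs(W-[.63,-.12])<.2).all(1);W=W[ok]
r=cv2.minAreaRect((W*1000).astype(np.float32));print(r,np.round(cv2.boxPoints(r)))
# side
p=vision.camera("side")
cv2.imwrite("pics/side_crop.png",cv2.resize(p["image"][200:440,120:440],None,fx=2.4,fy=2.4))
hsv=cv2.cvtColor(p["image"],cv2.COLOR_BGR2HSV)
m=cv2.inRange(hsv,(20,110,110),(36,255,255));v,u=np.nonzero(m)
W=np.array([proj(p,(a,b),0)[:2] for a,b in zip(u,v)]);ok=(np.abs(W-[.63,-.12])<.2).all(1);W=W[ok]
r=cv2.minAreaRect((W*1000).astype(np.float32));print(r,np.round(cv2.boxPoints(r)))
```

```text
[529  63  34  30 647] [545.  78.]
[ 62 124  54  34 719] [ 84. 141.]
[ 325  157   63   85 1796] [357. 192.]
[ 79 177  16  11  43] [ 87. 182.]
[ 80 191  51  53 956] [107. 219.]
[ 63 201  10   8  43] [ 68. 204.]
[ 57 209  10   7  33] [ 62. 212.]
[  0 213  49  34 850] [ 17. 230.]
[ 42 215  21  13  85] [ 52. 222.]
[409 232  26  24 145] [418. 245.]
[ 55 240  19  14  83] [ 64. 246.]
((579.7132568359375, -184.15402221679688), (287.09979248046875, 267.06927490234375), 86.57089233398438) [[ 438. -319.]
 [ 704. -335.]
 [ 722.  -49.]
 [ 455.  -33.]]
((574.5465087890625, -172.6241455078125), (268.3973388671875, 281.5494079589844), 87.33844757080078) [[ 428. -300.]
 [ 709. -313.]
 [ 721.  -45.]
 [ 440.  -32.]]
```

View pics/side_crop.png

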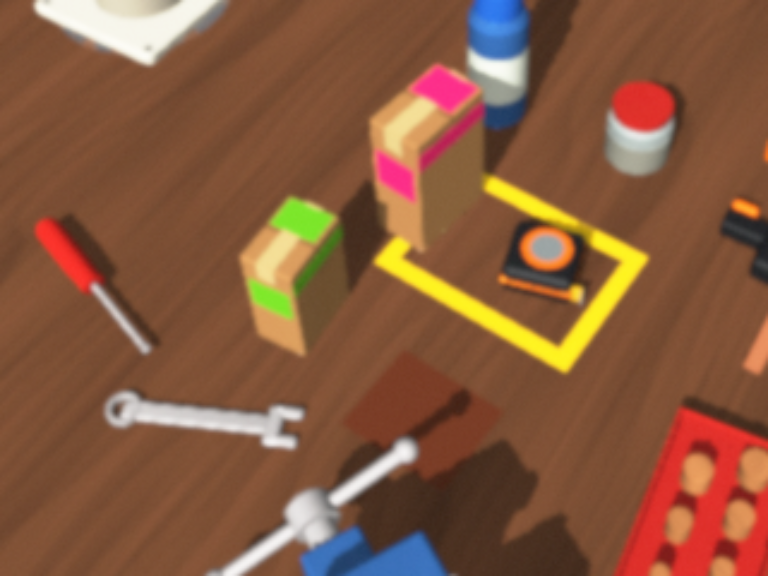

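The top picture shows the carton (355,230) at the robot-side end of the bay (325–388, 157–242). The measure is at (355,184), the jar is left/+y (282,181), and the sandpaper is right/−y (428,187), so −y is free. Next I'll get exact bay and carton poses.

```bash
cat >> h.py <<'E'
def cloud(p):
    v,u=np.mgrid[0:480,0:640];z=p["z_map"];K=np.array(p["K"])
    X=np.stack([(u-K[0,2])/K[0,0]*z,(v-K[1,2])/K[1,1]*z,z],-1)
    R=cv2.Rodrigues(np.array(p["rvec"],float))[0];t=np.array(p["tvec"],float).ravel()
    return (X-t)@R
def rect(P,m):
    r=cv2.minAreaRect((P[m][:,:2]*1000).astype(np.float32));return np.round(r[0]),np.round(r[1]),round(r[2],1),np.round(cv2.boxPoints(r)).tolist(),int(m.sum())
E
cat > look.py <<'E'
from h import *
for c in ("top","side"):
    p=vision.camera(c);P=cloud(p);hsv=cv2.cvtColor(p["image"],cv2.COLOR_BGR2HSV)
    near=(np.abs(P[...,0]-.6)<.2)&(np.abs(P[...,1]+.15)<.2)
    y=cv2.inRange(hsv,(24,170,150),(34,255,255))>0
    n,l,s,_=cv2.connectedComponentsWithStats((y&near&(np.abs(P[...,2])<.015)).astype(np.uint8))
    print(c,"bay",rect(P,l==1+np.argmax(s[1:,4])))
    box=(np.abs(P[...,0]-.5)<.06)&(np.abs(P[...,1]+.12)<.09)
    print(c,"boltstop",rect(P,box&(P[...,2]>.15)&(P[...,2]<.17)))
    for n,z in dict(bolts_mid=.08,measure_mid=.018,jar=0).items():
        for q in vision.place_of(p,n)[:1]:print(n,round(q["score"],2),np.round(proj(p,q["position"],z),3))
E
python3 look.py
```

```text
top bay (array([ 602., -125.]), array([162., 229.]), 86.7, [[483.0, -199.0], [711.0, -212.0], [721.0, -51.0], [492.0, -37.0]], 1414)
top boltstop (array([ 496., -112.]), array([101.,  60.]), 82.3, [[459.0, -158.0], [519.0, -166.0], [532.0, -66.0], [472.0, -58.0]], 1054)
bolts_mid 0.89 [ 0.497 -0.111  0.08 ]
measure_mid 0.66 [ 0.639 -0.131  0.018]
jar 0.84 [0.646 0.077 0.   ]
side bay (array([ 602., -123.]), array([166., 228.]), 86.3, [[483.0, -198.0], [710.0, -213.0], [721.0, -47.0], [493.0, -32.0]], 1425)
side boltstop (array([ 499., -110.]), array([103.,  63.]), 80.8, [[460.0, -156.0], [522.0, -166.0], [538.0, -64.0], [476.0, -54.0]], 929)
bolts_mid 0.61 [ 0.498 -0.112  0.08 ]
measure_mid 0.91 [ 0.636 -0.121  0.018]
jar 0.58 [0.646 0.074 0.   ]
```

```bash
python3 -m creep '[[[-51.6,-28.7,-1.7],[0,0,0]],[[-51.6,-28.7,-1.7],[0,0,0]],[[-51.6,-28.7,-1.7],[0,0,0]],[[-51.6,-28.7,-1.7],[0,0,0]],[[-51.6,-28.7,-1.7],[0,0,0]],[[-51.6,-28.7,-1.7],[0,0,0]],[[-51.6,-28.7,-1.7],[0,0,0]],[[-51.6,-28.7,-1.7],[0,0,0]],[[-51.6,-28.7,-1.7],[0,0,0]],[[-51.6,-28.7,-1.7],[0,0,0]],[[-51.6,-28.7,-1.7],[0,0,0]],[[-51.6,-28.7,-1.7],[0,0,0]]]' 30
python3 -m creep '[[[0,0,0],[0,0,0.165]],[[0,0,0],[0,0,0.165]],[[0,0,0],[0,0,0.165]],[[0,0,0],[0,0,0.165]],[[0,0,0],[0,0,0.165]],[[0,0,0],[0,0,0.165]],[[0,0,0],[0,0,0.165]],[[0,0,0],[0,0,0.165]],[[0,0,0],[0,0,0]]]'
python3 -c "
from h import *
from scipy.spatial.transform import Rotation as R
o=bot.get_obs();print(o['joint_pos'],R.from_quat(o['tool_rot']).as_matrix().round(3))"
```

```text
clock: 3.6
eef_pos: [0.6384, -0.0415, 0.2518]
tool_rot: [0.154, 0.988, 0.0, 0.0]
ft_force: [0.6, -0.8, 0.6]
grip_width: 0.03
grasp_force: 0.0
clock: 4.72
eef_pos: [0.6372, -0.04, 0.2515]
tool_rot: [0.727, 0.687, -0.0, -0.0]
ft_force: [-0.0, 0.1, -0.6]
grip_width: 0.03
grasp_force: 0.0
[-6.26154739e-02  5.24968812e-01  4.76073089e-01  1.52219766e+00
 -2.24886103e-05  1.56424702e+00] [[ 0.056  0.998 -0.   ]
 [ 0.998 -0.056 -0.   ]
 [-0.    -0.    -1.   ]]
```

```bash
python3 -m creep '[[[0,0,50],[0,0,0]],[[0,0,50],[0,0,0]],[[0,0,50],[0,0,0]],[[0,0,50],[0,0,0]],[[0,0,25],[0,0,0]],[[0,0,14],[0,0,0]],[[-10,0,0],[0,0,0]],[[-10,0,0],[0,0,0]],[[-6,0,0],[0,0,0]],[[-4,0,0],[0,0,0]],[[-4,0,0],[0,0,0]],[[-4,0,0],[0,0,0]]]'
python3 -m creep '[[[-5,0,0],[0,0,0]],[[-5,0,0],[0,0,0]],[[-5,0,0],[0,0,0]],[[-5,0,0],[0,0,0]],[[-5,0,0],[0,0,0]],[[-5,0,0],[0,0,0]],[[-5,0,0],[0,0,0]],[[-5,0,0],[0,0,0]]]'
python3 - <<'E'
from h import *
p=vision.camera("side");cv2.imwrite("pics/s2.png",cv2.resize(p["image"][200:440,120:440],None,fx=2.4,fy=2.4))
print(vision.place_of(p,"measure_mid")[:1],[proj(p,q["position"],.018) for q in vision.place_of(p,"measure_mid")[:1]])
E
```

```text
clock: 6.22
eef_pos: [0.6353, -0.0777, 0.0131]
tool_rot: [0.727, 0.687, 0.0, 0.0]
ft_force: [1.1, 2.6, 0.9]
grip_width: 0.0299
grasp_force: 0.9
clock: 7.22
eef_pos: [0.6324, -0.118, 0.0127]
tool_rot: [0.727, 0.686, -0.0, -0.0]
ft_force: [0.2, 2.8, 1.3]
grip_width: 0.0303
grasp_force: 1.4
[{'position': [334.4, 319.3], 'score': 0.82}] [array([ 0.62820346, -0.16170779,  0.018     ])]
```

View pics/s2.png

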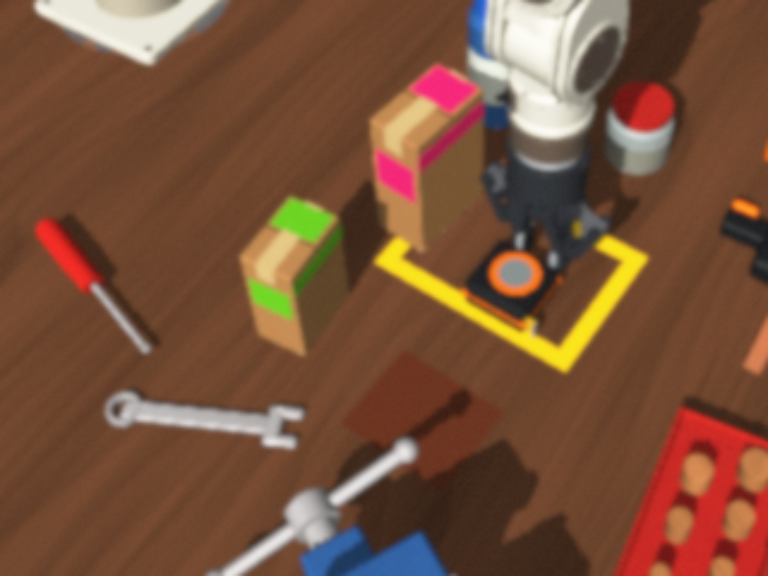

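The fingers are pushing the measure squarely. It sits at about (515,275) in the crop, with only 3 N of force. I'll keep pushing.

```bash
python3 -m creep '[[[-8,0,0],[0,0,0]],[[-9,0,0],[0,0,0]],[[-9,0,0],[0,0,0]],[[-9,0,0],[0,0,0]],[[-9,0,0],[0,0,0]],[[-9,0,0],[0,0,0]],[[-9,0,0],[0,0,0]],[[-9,0,0],[0,0,0]],[[-9,0,0],[0,0,0]],[[-9,0,0],[0,0,0]],[[-7,0,0],[0,0,0]],[[-4,0,0],[0,0,0]]]'
python3 -m creep '[[[4,0,0],[0,0,0]],[[12,0,0],[0,0,0]],[[0,0,-40],[0,0,0]],[[0,0,-60],[0,0,0]],[[0,0,-60],[0,0,0]],[[0,0,-60],[0,0,0]],[[0,0,-20],[0,0,0]],[[0,0,0],[0,0,0]]]' 20
python3 look.py
python3 - <<'E'
from h import *
from scipy.spatial.transform import Rotation as R
for c in("side","top"):
  p=vision.camera(c)
  for n,z in dict(bolts_mid=.08,measure_mid=.018,bolts_foot=0,jar=0,nuts=0,spray=0).items():
    for q in vision.place_of(p,n)[:1]:print(c,n,round(q["score"],2),np.round(proj(p,q["position"],z),3))
o=bot.get_obs();print(o["joint_pos"],R.from_quat(o["tool_rot"]).as_matrix().round(3))
E
```

```text
clock: 8.88
eef_pos: [0.6268, -0.2181, 0.0127]
tool_rot: [0.727, 0.686, 0.0, -0.0]
ft_force: [-0.1, 1.0, -0.2]
grip_width: 0.0298
grasp_force: 0.7
clock: 9.88
eef_pos: [0.6291, -0.201, 0.2555]
tool_rot: [0.727, 0.687, 0.001, 0.002]
ft_force: [-0.2, -0.8, -0.5]
grip_width: 0.0198
grasp_force: 0.0
top bay (array([ 604., -101.]), array([116., 224.]), 85.4, [[488.0, -150.0], [711.0, -168.0], [720.0, -52.0], [497.0, -34.0]], 705)
top boltstop (array([500., -79.]), array([36., 62.]), 75.9, [[465.0, -89.0], [526.0, -104.0], [535.0, -69.0], [474.0, -54.0]], 348)
bolts_mid 0.85 [ 0.498 -0.108  0.08 ]
measure_mid 0.67 [0.476 0.047 0.018]
jar 0.79 [0.635 0.069 0.   ]
side bay (array([ 601., -122.]), array([164., 228.]), 86.8, [[482.0, -198.0], [710.0, -211.0], [719.0, -47.0], [492.0, -34.0]], 1371)
side boltstop (array([ 499., -112.]), array([99., 62.]), 83.0, [[462.0, -158.0], [523.0, -165.0], [535.0, -67.0], [474.0, -60.0]], 713)
bolts_mid 0.8 [ 0.496 -0.113  0.08 ]
measure_mid 0.72 [ 0.615 -0.258  0.018]
jar 0.9 [0.651 0.068 0.   ]
side bolts_mid 0.74 [ 0.49  -0.119  0.08 ]
side measure_mid 0.78 [ 0.616 -0.257  0.018]
side bolts_foot 0.78 [ 0.528 -0.116 -0.   ]
side jar 0.68 [0.65  0.075 0.   ]
side nuts 0.71 [ 0.466 -0.286  0.   ]
side spray 0.6 [0.485 0.046 0.   ]
top bolts_mid 0.73 [ 0.499 -0.114  0.08 ]
top jar 0.94 [0.646 0.068 0.   ]
top nuts 0.68 [ 0.466 -0.281  0.   ]
[-3.10849332e-01  5.74129449e-01  5.60680886e-01  1.55732652e+00
  1.60771868e-05  1.31793771e+00] [[ 0.058  0.998  0.   ]
 [ 0.998 -0.058  0.   ]
 [ 0.     0.    -1.   ]]
```

The measure is at bay y ≈ −0.13 and lying flat; the carton hasn't moved. Next I'll move behind the carton.

```bash
python3 -m creep '[[[17.5,-43.6,0],[0,0,0]],[[17.5,-43.6,0],[0,0,0]],[[17.5,-43.6,0],[0,0,0]],[[17.5,-43.6,0],[0,0,0]],[[17.5,-43.6,0],[0,0,0]],[[0,0,0],[0,0,0]]]' 40
python3 -m creep '[[[0,0,0],[0,0,-0.186]],[[0,0,0],[0,0,-0.186]],[[0,0,0],[0,0,-0.186]],[[0,0,0],[0,0,-0.186]],[[0,0,0],[0,0,-0.186]],[[0,0,0],[0,0,-0.186]],[[0,0,0],[0,0,-0.186]],[[0,0,0],[0,0,-0.186]],[[0,0,45],[0,0,0]],[[0,0,45],[0,0,0]],[[0,0,40],[0,0,0]],[[0,0,0],[0,0,0]]]'
python3 - <<'E'
from h import *
from scipy.spatial.transform import Rotation as R
o=bot.get_obs();print(o["joint_pos"],R.from_quat(o["tool_rot"]).as_matrix().round(3))
p=vision.camera("side");cv2.imwrite("pics/s3.png",cv2.resize(p["image"][180:420,120:440],None,fx=2.4,fy=2.4))
E
```

```text
clock: 11.72
eef_pos: [0.4122, -0.1005, 0.253]
tool_rot: [0.727, 0.687, -0.0, -0.0]
ft_force: [0.8, -0.1, 1.2]
grip_width: 0.0402
grasp_force: 0.0
clock: 13.22
eef_pos: [0.4134, -0.1014, 0.1204]
tool_rot: [0.07, 0.998, 0.001, -0.003]
ft_force: [-0.7, 0.6, 1.3]
grip_width: 0.0397
grasp_force: 0.0
[-2.40393193e-01  1.87148530e-01 -3.69878352e-01  1.02009280e+00
 -4.93275070e-05 -9.94290728e-02] [[-0.99   0.14  -0.006]
 [ 0.14   0.99   0.001]
 [ 0.006  0.001 -1.   ]]
```

View pics/s3.png

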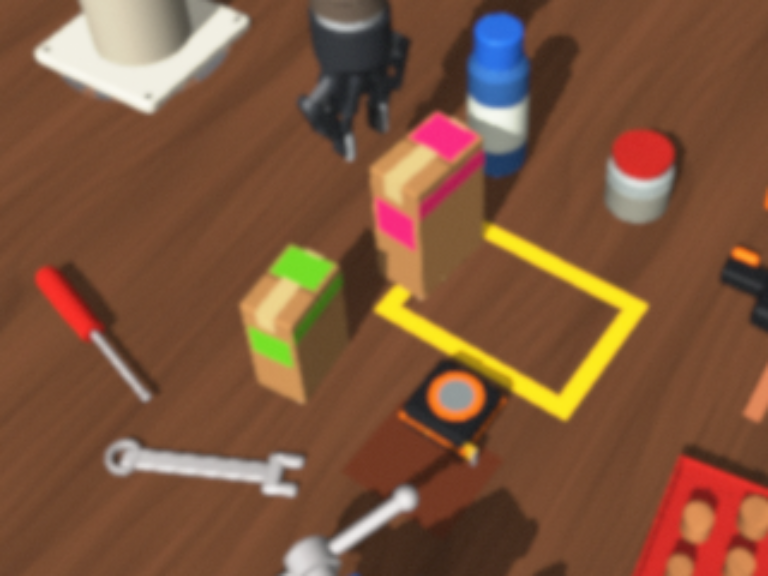

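The measure at (455,395) is outside the tape, and the fingers are behind the carton with clear space on both sides. I'll raise slightly and push until contact, then check for tilt versus sliding.

```bash
python3 -m creep '[[[-10,0,-7],[0,0,0]],[[-14,0,0],[0,0,0]],[[-6,0,0],[0,0,0]],[[-5,0,0],[0,0,0]],[[-5,0,0],[0,0,0]],[[-5,0,0],[0,0,0]],[[-5,0,0],[0,0,0]],[[-5,0,0],[0,0,0]],[[-5,0,0],[0,0,0]],[[-5,0,0],[0,0,0]]]'
python3 - <<'E'
from h import *
p=vision.camera("side");cv2.imwrite("pics/s4.png",cv2.resize(p["image"][180:420,120:440],None,fx=2.4,fy=2.4))
for n,z in dict(bolts_foot=0).items():
    for q in vision.place_of(p,n)[:1]:print(n,round(q["score"],2),np.round(proj(p,q["position"],z),3))
E
```

```text
clock: 14.52
eef_pos: [0.48, -0.1109, 0.1297]
tool_rot: [0.07, 0.998, -0.0, 0.0]
ft_force: [-0.9, 0.3, 0.2]
grip_width: 0.0403
grasp_force: 0.4
bolts_foot 0.85 [ 0.533 -0.117  0.   ]
```

View pics/s4.png

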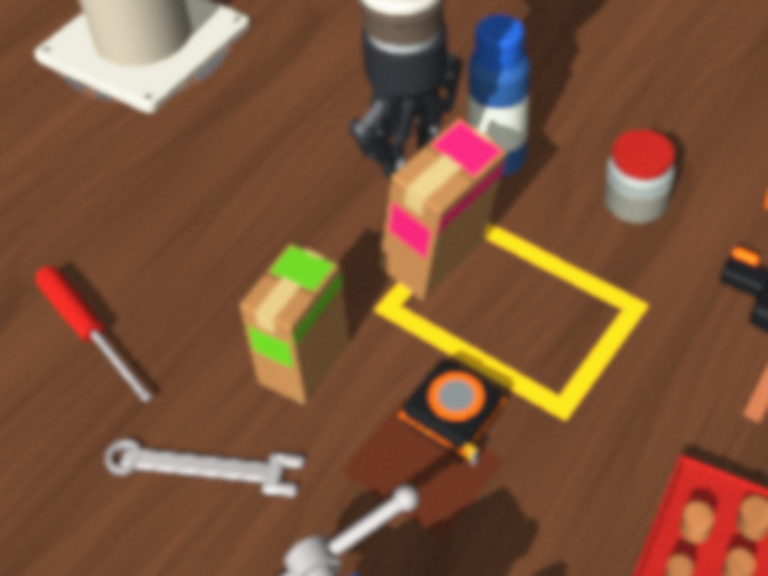

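The carton is tipping about its foot (425,298), which hasn't slid. I'll push it past balance and then stop.

```bash
python3 -m creep '[[[-5,0,0],[0,0,0]],[[-5,0,0],[0,0,0]],[[-5,0,0],[0,0,0]],[[-5,0,0],[0,0,0]],[[-5,0,0],[0,0,0]],[[-5,0,0],[0,0,0]],[[-4,0,0],[0,0,0]],[[0,0,0],[0,0,0]],[[0,0,0],[0,0,0]],[[0,0,0],[0,0,0]],[[0,0,0],[0,0,0]],[[0,0,0],[0,0,0]]]'
python3 - <<'E'
from h import *
p=vision.camera("side");cv2.imwrite("pics/s5.png",cv2.resize(p["image"][180:420,120:440],None,fx=2.4,fy=2.4))
E
```

```text
clock: 16.12
eef_pos: [0.5132, -0.1156, 0.1298]
tool_rot: [0.07, 0.998, -0.0, 0.0]
ft_force: [0.7, -0.1, -0.3]
grip_width: 0.0398
grasp_force: 0.0
```

View pics/s5.png

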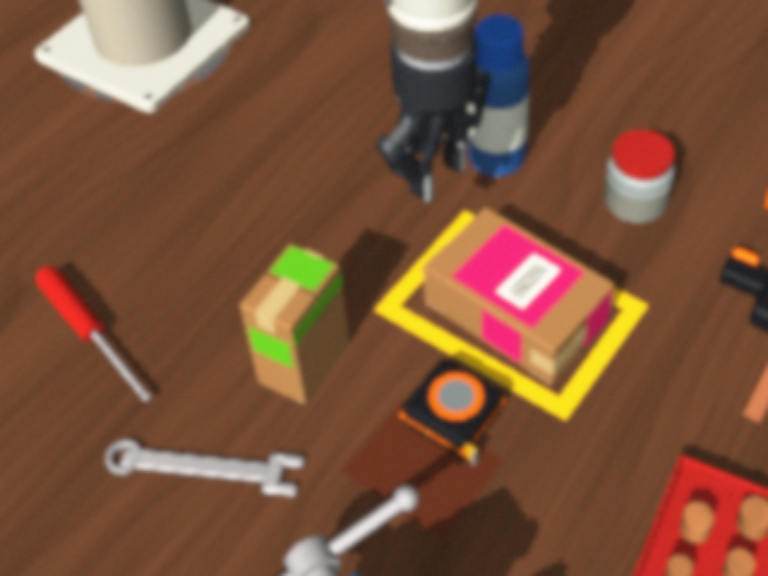

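The carton lies label-up, surrounded by tape on all sides. I'll raise the arm, verify the corners and hand in.

```bash
python3 -m creep '[[[10,0,-30],[0,0,0]],[[20,0,-40],[0,0,0]],[[0,0,-20],[0,0,0]],[[0,0,0],[0,0,0]],[[0,0,0],[0,0,0]]]'
python3 - <<'E'
from h import *
p=vision.camera("side");P=cloud(p)
m=(np.abs(P[...,0]-.6)<.13)&(np.abs(P[...,1]+.12)<.1)&(P[...,2]>.05)&(P[...,2]<.07)
r=rect(P,m);print(r,np.median(P[m][:,2]))
a=np.radians(-3.4);M=np.array([[np.cos(a),np.sin(a)],[-np.sin(a),np.cos(a)]])
f=lambda w:np.round((np.array(w)-[602,-124])@M.T)
print(f(r[3]))
q=vision.place_of(p,"measure_mid")[0];print(f(proj(p,q["position"],.018)[:2]*1000))
E
```

```text
clock: 16.8
eef_pos: [0.4832, -0.1113, 0.2187]
tool_rot: [0.07, 0.998, 0.0, -0.001]
ft_force: [-0.4, -0.2, 0.6]
grip_width: 0.0402
grasp_force: 0.0
(array([ 610., -125.]), array([103., 161.]), 82.2, [[524.0, -166.0], [683.0, -187.0], [697.0, -85.0], [538.0, -63.0]], 2465) 0.05926351165303771
[[-75. -47.]
 [ 85. -58.]
 [ 93.  45.]
 [-68.  57.]]
[  24. -139.]
```

```bash
python3 -c "
from workcell import workorder
print(workorder.job_done())"
```

```text
the job is handed in; nothing more can be done
None
```

I pushed the tape measure clear of the tape on the free side and tipped the carton flat inside it, label up. My last camera check put its corners 20 mm or more inside the tape's outer edges, and I handed the job in at about 17 s; the hand-in gave no verdict.

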